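# Weigh out the underweight transformers

## Task

Lift the loose lid off the balance pan by its knob and lay it flat, wholly on the white mat. Then slide the three identical-looking transformers along the weighing station, without lifting them, to find by the tilt of the beam the one that is full weight: leave that one resting on the pan with the pan sunk, and both underweight ones standing on the left-hand part of the deck, clear of the pan. Do not disturb the solder spool, the round tin and the relay.

Things in the scene. Friction and masses are not known exactly. Their poses are not given: they have to be found in the camera images.
- station: Fixed aluminium weighing deck, flat top 45 mm above the bench. Origin on the bench below the pan centre; x away from the robot, y left. Top spans x -142..142, y -215..190 mm. A square well, x and y -51..51, holds the pan. Rims 8 mm high on the near, far and left edges; right edge open. Transformers start right of the well; the underweight ones belong on its left.
- reject (a point): Point on the deck top in the middle of the left-hand part (which spans station y 51..190 mm), 120 mm left of the pan centre.
- pan (a point): Centre of the top of the pan, a 100 mm square steel plate on a beam whose pivot lies 220 mm beyond it. Empty, under the lid or under an underweight transformer it stays flush with the deck and things slide across it; under the full-weight one it sinks about 18 mm into the well, and the transformer stays trapped there.
- beam (a joint): Beam angle, rad: 0 with the pan up and flush, 0.08 with the pan fully down. It trips when the pan carries about 0.5 kg and settles within half a second.
- xf1 (a point): Potted toroidal transformer: black upright cylinder 76 mm in diameter, 34 mm high, bottom edge rounded 3 mm. Point at its centre, 17 mm above its underside; z its axis. One of xf1, xf2, xf3 is full weight (0.7 kg), two are underweight (0.35 kg); they look the same. They start right of the well, one each in a near, middle and far row.
- xf2 (a point): Same as xf1.
- xf3 (a point): Same as xf1.
- lid_knob (a point): Centre of the knob of the loose lid: black upright cylinder 26 mm in diameter, 24 mm high. The lid is a grey plate 118 mm square, 5 mm thick, 0.16 kg, lying on the deck over the pan. The point is 23 mm above the lid's underside; the knob's top 35 mm above it. x and y run along the plate's sides.
- mat: White mat fixed to the bench, 170 x 170 x 3 mm, left or right of the station. Origin at the centre of its underside; x and y run along its sides.
- tray: Fixed white tray, 170 x 170 x 22 mm, with phone parts in it, on the other side of the station from the mat. Origin at the centre of its underside.
- spool: Loose solder spool standing on the left-hand part of the deck, 44 mm in diameter, 38 mm high. Origin at the centre of its underside. Not to be moved.
- tin: Loose flat tin, 68 mm in diameter, 35 mm high, origin at its underside. Not to be moved.
- relay: Loose relay standing on the bench, a grey block 40 x 30 x 28 mm, origin at the centre of its underside. Not to be moved.
Things that resemble listed ones, but are neither listed nor needed, are in the scene too. What is meant by the part that bears lid_knob is not yellow, and is the larger of those in its own colour.

How it is judged:
On the way, in this order (a step that is already met when the one before it is completed fails the run):
1. the lid lies flat and released, wholly on the white mat (x of lid_knob in the frame of mat between -0.035 and 0.035 m and y of lid_knob in the frame of mat between -0.035 and 0.035 m and height (world z) of lid_knob below 0.031 m and angle between lid_knob's own z axis and vertical below 0.08 rad and contact force between the fingers and lid below 0.05 N), for 0.2 s.
2. a transformer has been slid onto the pan (((horizontal distance between xf1 and pan below 0.022 m and angle between xf1's own z axis and vertical below 0.15 rad) or (horizontal distance between xf2 and pan below 0.022 m and angle between xf2's own z axis and vertical below 0.15 rad) or (horizontal distance between xf3 and pan below 0.022 m and angle between xf3's own z axis and vertical below 0.15 rad))), for 0.2 s.
At the end, for the whole second after the job is handed in: Lid flat on the mat, its centre within 35 mm of the mat's along each side; the full-weight transformer within 22 mm of the pan centre, beam over 0.065 rad; the other two upright on the left-hand deck, their centres over 80 mm left of the pan centre (all of step 1 and value of joint beam above 0.065 rad and (((horizontal distance between xf1 and pan below 0.022 m and angle between xf1's own z axis and vertical below 0.15 rad) and (x of xf2 in the frame of station between -0.115 and 0.115 m and y of xf2 in the frame of station between 0.08 and 0.2 m and height (world z) of xf2 between 0.059 and 0.066 m and angle between xf2's own z axis and vertical below 0.1 rad) and (x of xf3 in the frame of station between -0.115 and 0.115 m and y of xf3 in the frame of station between 0.08 and 0.2 m and height (world z) of xf3 between 0.059 and 0.066 m and angle between xf3's own z axis and vertical below 0.1 rad)) or ((horizontal distance between xf2 and pan below 0.022 m and angle between xf2's own z axis and vertical below 0.15 rad) and (x of xf1 in the frame of station between -0.115 and 0.115 m and y of xf1 in the frame of station between 0.08 and 0.2 m and height (world z) of xf1 between 0.059 and 0.066 m and angle between xf1's own z axis and vertical below 0.1 rad) and (x of xf3 in the frame of station between -0.115 and 0.115 m and y of xf3 in the frame of station between 0.08 and 0.2 m and height (world z) of xf3 between 0.059 and 0.066 m and angle between xf3's own z axis and vertical below 0.1 rad)) or ((horizontal distance between xf3 and pan below 0.022 m and angle between xf3's own z axis and vertical below 0.15 rad) and (x of xf1 in the frame of station between -0.115 and 0.115 m and y of xf1 in the frame of station between 0.08 and 0.2 m and height (world z) of xf1 between 0.059 and 0.066 m and angle between xf1's own z axis and vertical below 0.1 rad) and (x of xf2 in the frame of station between -0.115 and 0.115 m and y of xf2 in the frame of station between 0.08 and 0.2 m and height (world z) of xf2 between 0.059 and 0.066 m and angle between xf2's own z axis and vertical below 0.1 rad)))); the robot touches nothing.
It fails at once if a transformer is lifted more than 25 mm off the deck (height (world z) of any of xf1, xf2, xf3 above 0.087 m).
It fails at once if a transformer is tipped over (beyond 0.6 rad) or falls off the deck ((angle between xf1's own z axis and vertical above 0.6 rad or height (world z) of xf1 below 0.03 m) or (angle between xf2's own z axis and vertical above 0.6 rad or height (world z) of xf2 below 0.03 m) or (angle between xf3's own z axis and vertical above 0.6 rad or height (world z) of xf3 below 0.03 m)).
It fails at once if a bystander is moved more than 20 mm (distance of any of spool, tin, relay from where it was at the start of the episode above 0.02 m).
It also fails if it takes over 69 s, if anything falls off the work surface, if the arm or the gripper's body presses on something with over 40 N, if the wrist force passes 120 N, or if a joint passes its speed limit or range.

## Robot

A 6-joint arm with a two-finger parallel gripper is mounted at the origin on the work surface. World frame = base frame: x ahead of the robot, y to its left, z up, the work surface at z = 0. Lengths are in m, angles in rad, forces in N, time in s.
With the tool pointing down it reaches from about 0.25 to 0.8 m from the base axis. Payload 8.5 kg.
Tool frame: the origin (TCP) lies at the very end of the fingers, on their centre line; the grasp point (between the pads) lies 19 mm behind it; z points along the fingers, y is the line along which they close (so a half turn about z gives the same grasp; the last joint's range is limited). The gripper opens to 85 mm and grips with 20 to 120 N. Pads are 22 mm wide; open, the fingers measure 114 mm over their backs; the gripper's body (76 mm by 85 mm) begins 54 mm behind the grasp point. The pads swing forward as they close: fully open they stand 13 mm farther back than shut.
Start: joints at [-1.251, 0.238, -0.013, 1.319, 0, 1.571], TCP at [0.165, -0.498, 0.231] pointing down, gripper open.
Joint ranges: [-2.66, 2.66], [-1.03, 1.9], [-1.14, 1.46], [-1.82, 2.27], [-1.45, 1.34], [-3.14, 3.14]. Speed limits (rad/s): [2.22, 2.22, 2.79, 3.14, 3.14, 3.14].

## Interface

Orientations are given as a 3x3 rotation matrix whose columns are the frame's x, y, z axes.
In Python, from workcell import * gives the robot as it stands. The module is installed in compiled form; this text tells all that it offers.
- The arm moves only by the tool jog_arm, never from a script. Its argument "motion" is text: rows parted by semicolons, each of 7 numbers parted by spaces: the turn, a rotation vector about the world's x, y, z in rad, then the shift along the world's x, y, z in m, then the finger opening in m, from 0 to 0.0854. In form: rx ry rz x y z gripper; .... A call has 1 to 5 rows; each row is the pose to reach, as a shift and turn from the pose commanded when the call began; what a row does not reach only later rows make up. A row lasts 1/10 s, in which the tool goes at most 50 mm and 8.59 degrees, less where a joint would pass 70% of its speed; a pose out of reach is approached as far as the arm can. A call with a gripper value outside its range is refused whole. The fingers move at their own pace and stop on an object; "grip_force" is the grip in N (left out, the last holds). Time passes only in rows, so rows that repeat a pose let the fingers close. It gives the time, the measured TCP pose, the force, the opening and the grip force at its end, in the units of the state.
- sense(): the state, without advancing time (a new reading comes with each control period).
- get_image(name): name is "scene" or "top"; returns a dict with "img" (420x560x3 uint8, red, green, blue), "K" (3x3 intrinsics, pixels), "dist_coeffs" ([k1, k2, p1, p2, k3] as OpenCV has them; the pictures are not rectified), "extrinsics" (4x4, takes a point from camera to world coordinates). Camera axes: x right, y down, z forward; pixel columns grow to the right and rows downward; lengths in m; the calibration is good to about 2 mm. A picture is of the moment at which its call begins. There is no depth.
- close_job(): hands the job in; it is judged then, once.
Trained networks look in the newest picture that a camera, given by its name, has taken for a name from the list of things; names that differ only in an ending like _2 or _b are one class to them, and where a whole thing is asked for, a point or a joint stands for the part that bears it (a point fixed in the world has none). Each returns a list of dicts, best first, with "conf" (0 to 1); they miss things now and then, are a little off and sometimes report something else, mostly with a low value. They report only what shows in the picture. A call takes as long as a camera call. They do not tell look-alikes from the thing itself.
- find_in(camera, target): "xy" ([column, row] as shares, 0 to 1, of the picture: columns of its width, rows of its height, amid what is visible of it).
- trace(camera, target): "pixels" (420x560 bool, what is visible of it) and "xy" ([column, row] as shares, 0 to 1, of the picture: columns of its width, rows of its height, amid what is visible of it).
- place_of(camera, target): "xy" ([column, row] as shares, 0 to 1, of the picture: columns of its width, rows of its height: a listed point, or the origin of a listed thing).
The state is a dict: "time_s": time; "q": joint angles; "qvel": joint speeds; "effort": joint torques, N m; "tool_pos": TCP position; "eef_rot": TCP orientation; "force": force on the tool from outside, world axes, zero at the start; "ft_torque": the same for the moment, N m; "opening": finger opening in m; "grasp_force": force on a finger pad.
Only numpy, scipy, OpenCV 4.12 (cv2) and the standard library are available. Lean on these libraries where they do the work, as an engineer would, in place of code of your own. Each camera call takes 0.05 s, during which the arm holds its last target. There are 200 camera calls.

## Working session

There is one attempt and no reset: what is moved stays moved. The work goes in short steps, Python scripts to look and compute and a tool call to move; the robot and the scene stay as the last step left them, time stands still between calls to the robot, and variables do not carry over. Pictures are saved under pics/ and viewed, at most 10 in all, crops included, and the job is handed in when it is done.

Besides the shell and the picture viewer there is one more tool, called after ">>>" by a JSON object that holds its "api" and its "payload". jog_arm: Moves the arm, as the interface text tells. Its arguments: {"type":"object","properties":{"motion":{"type":"string"},"grip_force":{"type":"number"}},"required":["motion"]}

```bash
mkdir -p pics; cat > h.py <<'E'
from workcell import *
import numpy as np, cv2
def ray(im,px):
    u=cv2.undistortPoints(np.array([[px]],float),np.array(im["K"]),np.array(im["dist_coeffs"]))[0,0]
    T=np.array(im["extrinsics"]); d=T[:3,:3]@[u[0],u[1],1]; return T[:3,3],d
def atz(im,px,z):
    o,d=ray(im,px); return o+d*(z-o[2])/d[2]
def proj(im,P):
    T=np.linalg.inv(np.array(im["extrinsics"])); r,_=cv2.Rodrigues(T[:3,:3])
    return cv2.projectPoints(np.array(P,float).reshape(-1,3),r,T[:3,3],np.array(im["K"]),np.array(im["dist_coeffs"]))[0][:,0]
def save(im,n,crop=None,s=1):
    a=im["img"][:,:,::-1]
    if crop: x0,y0,x1,y1=crop; a=a[y0:y1,x0:x1]
    cv2.imwrite("pics/"+n,cv2.resize(a,None,fx=s,fy=s,interpolation=cv2.INTER_CUBIC))
S=np.array([560,420])
E
cat > a.py <<'E'
from h import *
ims={c:get_image(c) for c in("top","scene")}
for c in ims: save(ims[c],c+"0.png",None,1.4 if c=="top" else 1.4)
Z={"station":0,"pan":.045,"reject":.045,"xf1":.062,"lid_knob":.068,"mat":0,"tray":0,"spool":.045,"tin":0,"relay":0}
for n,z in Z.items():
    for c in ims:
        for r in place_of(c,n)[:5]:
            p=np.array(r["xy"])*S; print(n,c,p.round(),round(r["conf"],2),atz(ims[c],p,z).round(3)[:2])
print(sense()["tool_pos"],ims["top"]["extrinsics"],ims["scene"]["extrinsics"])
E
python3 a.py
```

```text
station scene [269. 244.] 0.61 [ 0.539 -0.019]
pan top [230. 203.] 0.5 [0.521 0.14 ]
pan scene [319. 246.] 0.51 [0.53  0.108]
reject top [241. 197.] 0.76 [0.542 0.108]
reject scene [314. 248.] 0.79 [0.538 0.1  ]
xf1 top [327. 166.] 0.89 [ 0.63  -0.146]
xf1 top [329. 197.] 0.82 [ 0.539 -0.15 ]
xf1 top [338. 229.] 0.64 [ 0.446 -0.174]
xf1 scene [232. 188.] 0.84 [ 0.458 -0.169]
xf1 scene [198. 233.] 0.79 [ 0.631 -0.155]
xf1 scene [222. 211.] 0.6 [ 0.545 -0.145]
lid_knob top [343. 118.] 0.92 [ 0.778 -0.195]
lid_knob top [280. 198.] 0.8 [ 0.532 -0.008]
lid_knob top [167. 321.] 0.61 [0.186 0.302]
lid_knob top [325. 170.] 0.4 [ 0.617 -0.139]
lid_knob scene [267. 224.] 0.94 [ 0.54  -0.021]
lid_knob scene [443. 192.] 0.91 [0.243 0.317]
lid_knob scene [138. 290.] 0.9 [ 0.824 -0.168]
mat top [398. 227.] 0.9 [ 0.462 -0.364]
mat scene [174. 186.] 0.71 [ 0.466 -0.364]
mat scene [200. 230.] 0.7 [ 0.575 -0.199]
tray top [159. 217.] 0.7 [0.487 0.362]
tray top [240. 196.] 0.63 [0.552 0.115]
tray scene [432. 278.] 0.94 [0.464 0.361]
tray scene [314. 247.] 0.7 [0.497 0.083]
spool top [233. 202.] 0.7 [0.525 0.132]
spool top [241. 197.] 0.63 [0.541 0.109]
spool scene [333. 254.] 0.75 [0.535 0.147]
tin top [383. 176.] 0.55 [ 0.618 -0.325]
tin scene [151. 224.] 0.7 [ 0.615 -0.324]
relay top [185. 175.] 0.72 [0.619 0.287]
relay scene [379. 318.] 0.89 [0.62  0.289]
[ 0.16504368 -0.49832499  0.23125636] [[ 0.00747391 -0.98698332  0.16064892  0.31293656]
 [-0.99997112 -0.00715482  0.00256465 -0.01430221]
 [-0.00138185 -0.16066344 -0.98700828  1.18573669]
 [ 0.          0.          0.          1.        ]] [[-0.46044813  0.61884433 -0.63641121  1.19265824]
 [ 0.88754529  0.30815466 -0.3424968   0.37575525]
 [-0.01583912 -0.72254578 -0.69114161  0.83497034]
 [ 0.          0.          0.          1.        ]]
```

View pics/top0.png

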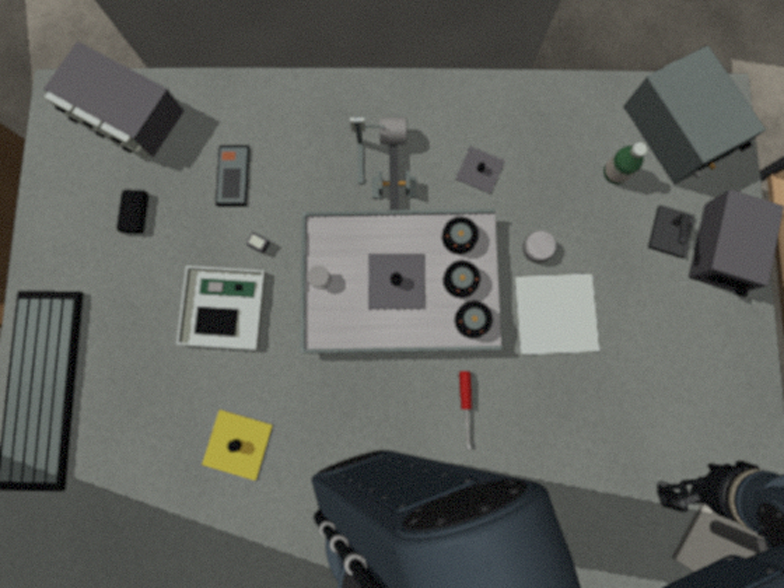

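View pics/scene0.png

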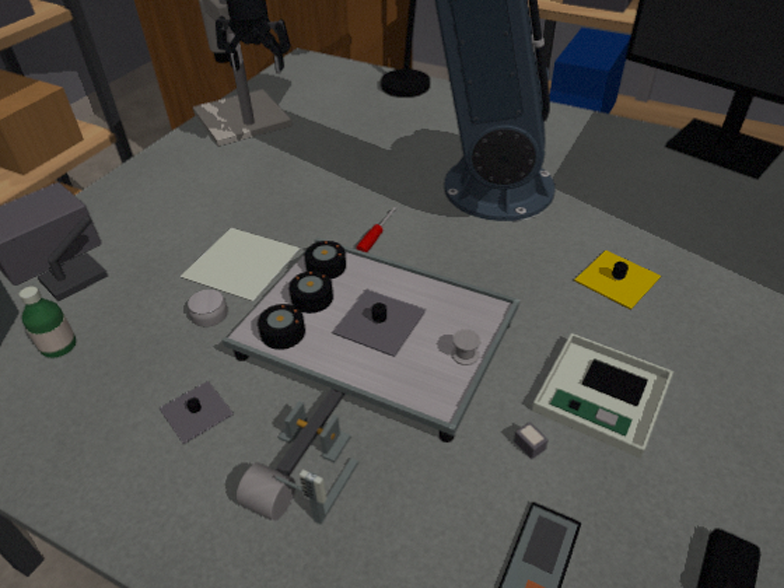

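Top view (native pixels = shown/1.4). Candidates for the lid: the large grey plate on the pan at (283,199), a smaller grey plate with knob at (344,119), and a yellow plate at (168,318). I choose (283,199): it is not yellow and is the larger grey one. The transformers are at (329,168), (329,199) and (338,228), the mat at (398,225), the spool at (227,198) and the tin at (386,175).

```bash
cat > b.py <<'E'
from h import *
im=get_image("top"); sc=get_image("scene")
save(im,"crop1.png",(205,140,435,260),3.4)
def rect(n,z,near=None,cam="top",I=im):
    for r in trace(cam,n)[:4]:
        m=r["pixels"].astype(np.uint8)
        c=max(cv2.findContours(m,0,1)[0],key=cv2.contourArea).reshape(-1,2)
        w=np.array([atz(I,p,z)[:2] for p in c.astype(float)])
        b=cv2.minAreaRect((w*1000).astype(np.float32)); print(n,cam,round(r["conf"],2),np.round(b[0]),np.round(b[1]),round(b[2],1))
rect("station",.05);rect("lid_knob",.05);rect("mat",.003);rect("mat",.003,None,"scene",sc)
rect("xf1",.079)
rect("spool",.083)
E
python3 b.py
```

```text
station top 0.83 [643. -19.] [525. 418.] 1.7
lid_knob top 0.95 [ 778. -196.] [84. 87.] 66.6
lid_knob top 0.77 [194. 302.] [113. 112.] 74.5
lid_knob top 0.63 [530. -13.] [116. 118.] 0.4
lid_knob top 0.4 [641. -18.] [519. 417.] 1.8
mat top 0.73 [ 469. -363.] [169. 168.] 2.8
mat scene 0.72 [ 474. -365.] [174. 168.] 2.5
xf1 top 0.97 [ 530. -147.] [73. 78.] 45.1
xf1 top 0.9 [ 621. -147.] [78. 73.] 0.4
xf1 top 0.66 [ 447. -172.] [74. 74.] 89.4
spool top 0.74 [467. 338.] [166. 163.] 86.9
spool top 0.49 [531. 142.] [50. 40.] 45.7
spool top 0.31 [602. 271.] [46. 30.] 63.7
```

View pics/crop1.png

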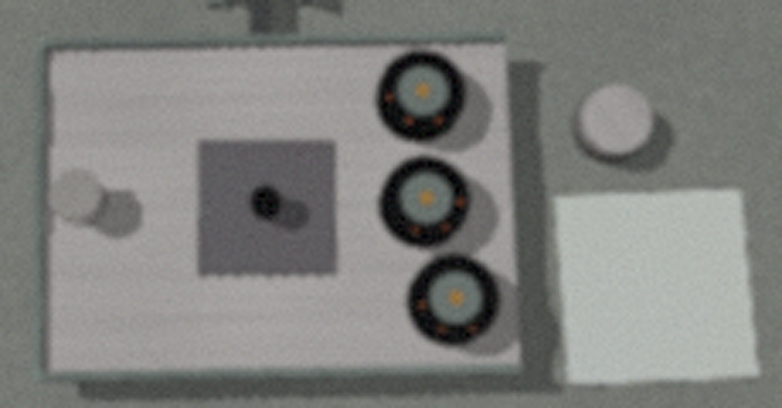

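The crop confirms it: a square grey plate with a black knob (crop 266,203) over the pan. The deck's inner corners are at about (47,45), (507,40), (520,372) and (42,377). The spool is on the left, the transformers are in a right-hand column, and the mat is on the right.

```bash
cat > c.py <<'E'
from h import *
im=get_image("top")
f=lambda x,y,z:(atz(im,(x/3.4+205-.35,y/3.4+140-.35),z)[:2]*1000).round(1)
for n,p,z in [("FL",(49,46),.045),("FR",(507,40),.05),("NR",(520,372),.05),("NL",(42,377),.053),
 ("lidTL",(198,140),.05),("lidTR",(336,140),.05),("lidBR",(336,274),.05),("lidBL",(198,274),.05),("knobtop",(266,201),.08),
 ("xfF",(422,96),.079),("xfM",(424,201),.079),("xfN",(454,299),.079),("xfFc",(424,90),.079),("xfMc",(427,197),.079),("xfNc",(456,298),.079),("spool",(77,193),.083),
 ("mat",(554,196),.003),("mat",(742,188),.003),("mat",(759,375),.003),("mat",(566,383),.003)]: print(n,f(*p,z))
E
python3 c.py
```

```text
FL [674.4 177.3]
FR [ 681.2 -226.6]
NR [ 389.6 -231.1]
NL [382.3 172.3]
lidTL [588.7  44. ]
lidTR [589.6 -75.8]
lidBR [472.1 -75.7]
lidBL [471.3  42.2]
knobtop [529.3 -15.4]
xfF [ 621.5 -147.6]
xfM [ 530.5 -148.1]
xfN [ 447.8 -172.1]
xfFc [ 626.8 -149.3]
xfMc [ 533.9 -150.7]
xfNc [ 448.7 -173.7]
spool [534.5 143.1]
mat [ 550.9 -274.4]
mat [ 559.6 -444.9]
mat [ 391.3 -451.7]
mat [ 383.4 -280.4]
```

```bash
python3 -c "
from h import *
s=sense();print(s['eef_rot'],s['tool_pos'],s['opening'],s['force'],s['time_s'])"
```

```text
[[ 9.49295420e-01  3.14385435e-01 -6.59822713e-05]
 [ 3.14385441e-01 -9.49295412e-01  1.24494778e-04]
 [-2.34973223e-05 -1.38926188e-04 -9.99999990e-01]] [ 0.16501267 -0.4983179   0.2312727 ] 0.08508785877372924 [ 0.94379986  0.19317051 -0.69258391] 1.55
```

>>> {"api": "jog_arm", "payload": {"motion": "0 0 -0.1 0.03 0.04 0 0.06; 0 0 -0.2 0.06 0.08 0 0.06; 0 0 -0.303 0.09 0.12 -0.01 0.06; 0 0 -0.303 0.12 0.16 -0.02 0.06; 0 0 -0.303 0.15 0.2 -0.03 0.06"}}

```text
time_s: 2.05
tool_pos: [0.3141, -0.2991, 0.2018]
eef_rot: [[1.0, 0.016, 0.001], [0.016, -1.0, -0.0], [0.001, 0.0, -1.0]]
force: [0.3, -1.4, -0.1]
opening: 0.0602
grasp_force: 0.0
```

>>> {"api": "jog_arm", "payload": {"motion": "0 0 0 0.03 0.04 -0.01 0.06; 0 0 0 0.06 0.08 -0.02 0.06; 0 0 0 0.09 0.12 -0.03 0.06; 0 0 0 0.12 0.16 -0.04 0.06; 0 0 0 0.15 0.2 -0.05 0.06"}}

```text
time_s: 2.55
tool_pos: [0.4614, -0.1027, 0.1527]
eef_rot: [[1.0, 0.017, 0.001], [0.017, -1.0, -0.0], [0.001, 0.0, -1.0]]
force: [1.7, -1.4, -0.0]
opening: 0.0598
grasp_force: 0.0
```

>>> {"api": "jog_arm", "payload": {"motion": "0 0 0 0.03 0.04 -0.01 0.06; 0 0 0 0.065 0.083 -0.02 0.06; 0 0 0 0.065 0.083 -0.02 0.06"}}

```text
time_s: 2.85
tool_pos: [0.5279, -0.0177, 0.1317]
eef_rot: [[1.0, 0.021, 0.0], [0.021, -1.0, 0.001], [0.0, -0.001, -1.0]]
force: [0.3, -0.3, 0.5]
opening: 0.06
grasp_force: 0.0
```

>>> {"api": "jog_arm", "payload": {"motion": "0 0 0 0 0 -0.04 0.06; 0 0 0 0 0 -0.07 0.06; 0 0 0 0 0 -0.078 0.06; 0 0 0 0 0 -0.078 0.015; 0 0 0 0 0 -0.078 0.015", "grip_force": 40}}

```text
time_s: 3.35
tool_pos: [0.5261, -0.0218, 0.0561]
eef_rot: [[1.0, 0.016, 0.001], [0.016, -1.0, 0.0], [0.001, -0.0, -1.0]]
force: [-0.5, 2.6, 1.5]
opening: 0.0317
grasp_force: 0.8
```

>>> {"api": "jog_arm", "payload": {"motion": "0 0 0 0 0 0 0.015; 0 0 0 0 0 0 0.015; 0 0 0 0 0 0.02 0.015"}}

```text
time_s: 3.65
tool_pos: [0.5243, -0.0217, 0.0742]
eef_rot: [[1.0, 0.017, -0.002], [0.017, -1.0, 0.0], [-0.002, -0.0, -1.0]]
force: [0.5, -0.5, -3.1]
opening: 0.0252
grasp_force: 39.5
```

>>> {"api": "jog_arm", "payload": {"motion": "0 0 0 0 0 0.045 0.015; 0 0 0 -0.005 -0.035 0.06 0.015; 0 0 0 -0.012 -0.08 0.06 0.015; 0 0 0 -0.02 -0.125 0.06 0.015; 0 0 0 -0.027 -0.17 0.06 0.015"}}

```text
time_s: 4.15
tool_pos: [0.4981, -0.1932, 0.136]
eef_rot: [[1.0, 0.017, 0.002], [0.017, -1.0, -0.001], [0.002, 0.001, -1.0]]
force: [-0.1, -0.5, -2.5]
opening: 0.0248
grasp_force: 39.7
```

>>> {"api": "jog_arm", "payload": {"motion": "0 0 0 -0.007 -0.045 0 0.015; 0 0 0 -0.014 -0.09 0 0.015; 0 0 0 -0.02 -0.13 0 0.015; 0 0 0.04 -0.026 -0.17 -0.02 0.015; 0 0 0.04 -0.026 -0.17 -0.045 0.015"}}

```text
time_s: 4.65
tool_pos: [0.4726, -0.3672, 0.091]
eef_rot: [[0.999, 0.054, 0.004], [0.054, -0.999, -0.004], [0.003, 0.005, -1.0]]
force: [0.9, -0.4, -2.2]
opening: 0.0246
grasp_force: 39.9
```

>>> {"api": "jog_arm", "payload": {"motion": "0 0 0 0 0 -0.035 0.015; 0 0 0 0 0 -0.055 0.015; 0 0 0 0 0 -0.055 0.015"}}

```text
time_s: 4.95
tool_pos: [0.4706, -0.3607, 0.0326]
eef_rot: [[0.998, 0.056, -0.004], [0.056, -0.998, 0.003], [-0.004, -0.003, -1.0]]
force: [-0.5, 0.7, -1.9]
opening: 0.0246
grasp_force: 39.9
```

>>> {"api": "jog_arm", "payload": {"motion": "0 0 0 0 0 -0.012 0.015; 0 0 0 0 0 -0.018 0.015; 0 0 0 0 0 -0.018 0.015; 0 0 0 0 0 -0.018 0.06; 0 0 0 0 0 -0.018 0.06"}}

```text
time_s: 5.45
tool_pos: [0.4729, -0.3619, 0.0177]
eef_rot: [[0.998, 0.057, 0.001], [0.057, -0.998, -0.001], [0.001, 0.001, -1.0]]
force: [-0.2, 0.2, 0.1]
opening: 0.0529
grasp_force: 0.0
```

>>> {"api": "jog_arm", "payload": {"motion": "0 0 0 0 0 0 0.06; 0 0 0 0 0 0.04 0.085; 0 0 0 0 0 0.085 0.085; 0 0 0 0 0.04 0.11 0.085; 0 0 0 0 0.085 0.11 0.085"}}

```text
time_s: 5.95
tool_pos: [0.4745, -0.278, 0.131]
eef_rot: [[0.999, 0.054, 0.007], [0.054, -0.999, -0.004], [0.006, 0.004, -1.0]]
force: [1.3, 0.7, -0.1]
opening: 0.0849
grasp_force: 0.0
```

```bash
cat > d.py <<'E'
from h import *
import sys
im=get_image("top"); sc=get_image("scene")
save(sc,sys.argv[1]+"s.png",(80,120,400,390),2.2); save(im,sys.argv[1]+"t.png",(205,130,435,270),3.4)
Z={"pan":.045,"xf1":.062,"lid_knob":.026,"mat":0,"spool":.045}
for n,z in Z.items():
    for c,I in(("top",im),("scene",sc)):
        for r in place_of(c,n)[:4]:
            p=np.array(r["xy"])*S; print(n,c,p.round(),round(r["conf"],2),atz(I,p,z).round(3)[:2])
s=sense();print(s["time_s"],s["tool_pos"])
E
python3 d.py p2
```

```text
pan top [280. 200.] 0.98 [ 0.532 -0.008]
pan scene [273. 229.] 0.79 [ 0.527 -0.012]
pan scene [318. 247.] 0.19 [0.531 0.106]
xf1 top [332. 200.] 0.95 [ 0.53  -0.158]
xf1 top [323. 169.] 0.87 [ 0.622 -0.133]
xf1 top [337. 229.] 0.78 [ 0.447 -0.171]
xf1 scene [200. 232.] 0.87 [ 0.627 -0.154]
xf1 scene [224. 208.] 0.72 [ 0.531 -0.147]
xf1 scene [231. 187.] 0.62 [ 0.458 -0.174]
lid_knob top [340. 120.] 0.74 [ 0.79  -0.191]
lid_knob top [166. 320.] 0.62 [0.184 0.316]
lid_knob top [240. 197.] 0.41 [0.546 0.112]
lid_knob scene [170. 182.] 0.92 [ 0.48  -0.361]
lid_knob scene [444. 194.] 0.86 [0.197 0.318]
lid_knob scene [134. 292.] 0.68 [ 0.812 -0.2  ]
lid_knob scene [271. 232.] 0.58 [ 0.521 -0.021]
mat top [328. 171.] 0.46 [ 0.632 -0.153]
mat scene [173. 185.] 0.87 [ 0.462 -0.37 ]
spool top [227. 201.] 0.69 [0.529 0.15 ]
spool scene [331. 251.] 0.81 [0.53  0.138]
6.55 [ 0.47221378 -0.27709308  0.12647831]
```

View pics/p2s.png

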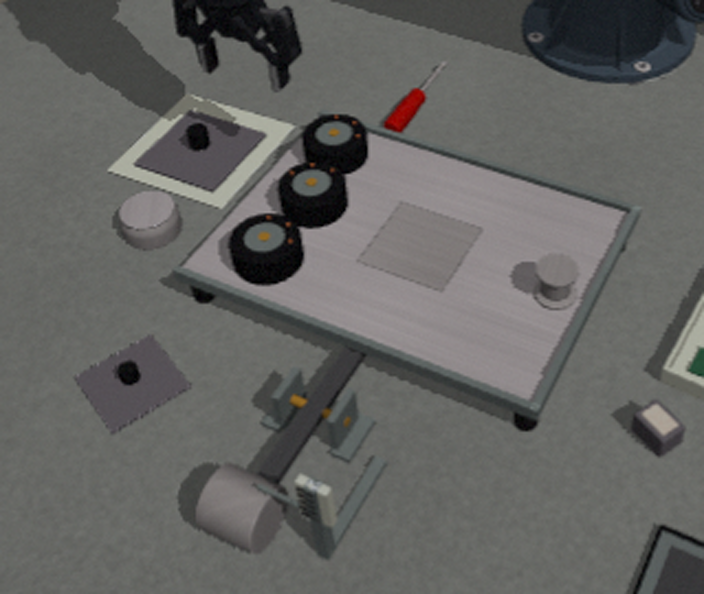

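The view shows the lid flat on the mat at (200,150), the pan flush at (420,245) and all three transformers still upright. Next is the middle transformer.

>>> {"api": "jog_arm", "payload": {"motion": "0 0 -0.04 0.02 0.04 0 0.085; 0 0 -0.04 0.04 0.085 0 0.085; 0 0 -0.04 0.061 0.127 0 0.085; 0 0 -0.04 0.061 0.127 -0.015 0.085; 0 0 -0.04 0.061 0.127 -0.02 0.085"}}

```text
time_s: 7.05
tool_pos: [0.5333, -0.1484, 0.1056]
eef_rot: [[1.0, 0.019, -0.002], [0.019, -1.0, 0.0], [-0.002, -0.0, -1.0]]
force: [-1.2, 0.0, 0.1]
opening: 0.0851
grasp_force: 0.0
```

>>> {"api": "jog_arm", "payload": {"motion": "0 0 0 0 0 0 0.085; 0 0 0 0 0 0 0.085"}}

```text
time_s: 7.25
tool_pos: [0.533, -0.1505, 0.1069]
eef_rot: [[1.0, 0.015, -0.0], [0.015, -1.0, 0.0], [-0.0, -0.0, -1.0]]
force: [0.2, 0.4, 0.2]
opening: 0.0854
grasp_force: 0.0
```

```bash
python3 - <<'E'
from h import *
sc=get_image("scene"); save(sc,"p3s.png",(150,150,310,270),4.5)
s=sense();print(s["time_s"],s["tool_pos"],s["eef_rot"][:,1])
E
```

```text
7.3 [ 0.53319904 -0.15061144  0.10720399] [ 1.51286123e-02 -9.99885552e-01  9.23182424e-05]
```

View pics/p3s.png

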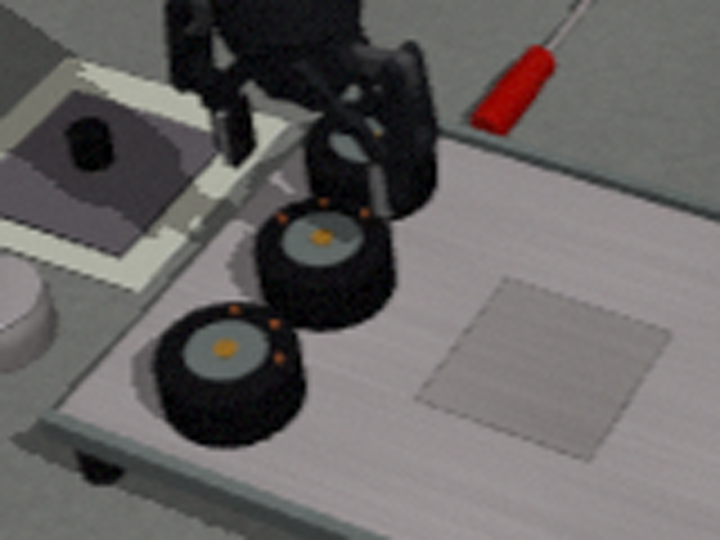

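The fingers straddle the middle transformer (cap at 322,237), with the left finger tip near (235,160) and the right near (385,205). I descend in stages and watch the force.

>>> {"api": "jog_arm", "payload": {"motion": "0 0 0 0 0 -0.02 0.085; 0 0 0 0 0 -0.035 0.085; 0 0 0 0 0 -0.045 0.085; 0 0 0 0 0 -0.05 0.085"}}

```text
time_s: 7.7
tool_pos: [0.533, -0.1501, 0.0564]
eef_rot: [[1.0, 0.016, -0.001], [0.016, -1.0, 0.0], [-0.001, -0.0, -1.0]]
force: [0.5, -0.3, 0.3]
opening: 0.0847
grasp_force: 0.0
```

>>> {"api": "jog_arm", "payload": {"motion": "0 0 0 0 0 -0.012 0.085; 0 0 0 0 0 -0.016 0.085; 0 0 0 0 0 -0.016 0.07; 0 0 0 0 0 -0.016 0.07; 0 0 0 0 0 -0.016 0.07", "grip_force": 25}}

```text
time_s: 8.2
tool_pos: [0.533, -0.1494, 0.0405]
eef_rot: [[1.0, 0.017, -0.001], [0.017, -1.0, 0.0], [-0.001, -0.0, -1.0]]
force: [-0.0, 1.0, -6.1]
opening: 0.0751
grasp_force: 31.8
```

>>> {"api": "jog_arm", "payload": {"motion": "0 0 0 0 0.02 0 0.07; 0 0 0 0 0.05 0 0.07; 0 0 0 -0.001 0.08 0 0.07; 0 0 0 -0.001 0.11 0 0.07; 0 0 0 -0.001 0.13 0 0.07"}}

```text
time_s: 8.7
tool_pos: [0.5319, -0.0177, 0.0407]
eef_rot: [[1.0, 0.018, -0.001], [0.018, -1.0, 0.001], [-0.001, -0.001, -1.0]]
force: [0.5, 0.1, -6.4]
opening: 0.0751
grasp_force: 32.2
```

>>> {"api": "jog_arm", "payload": {"motion": "0 0 0 0 0.005 0 0.07; 0 0 0 0 0.005 0 0.07"}}

```text
time_s: 8.9
tool_pos: [0.5322, -0.0139, 0.0407]
eef_rot: [[1.0, 0.018, -0.0], [0.018, -1.0, -0.0], [-0.0, 0.0, -1.0]]
force: [-0.0, -0.3, -6.9]
opening: 0.0752
grasp_force: 32.3
```

>>> {"api": "jog_arm", "payload": {"motion": "0 0 0 0 0 -0.001 0.085; 0 0 0 0 0 -0.001 0.085; 0 0 0 0 0 -0.001 0.085; 0 0 0 0 0 0.02 0.085; 0 0 0 0 0 0.05 0.085"}}

```text
time_s: 9.4
tool_pos: [0.5314, -0.0152, 0.0904]
eef_rot: [[1.0, 0.016, -0.003], [0.016, -1.0, 0.0], [-0.003, -0.0, -1.0]]
force: [0.2, 0.3, -1.2]
opening: 0.085
grasp_force: 0.0
```

>>> {"api": "jog_arm", "payload": {"motion": "0 0 0 0 0 0.03 0.085; 0 0 0 0 -0.04 0.03 0.085; 0 0 0 0 -0.08 0.03 0.085; 0 0 0 -0.02 -0.12 0.03 0.085; 0 0 0 -0.04 -0.15 0.03 0.085"}}

```text
time_s: 9.9
tool_pos: [0.4921, -0.1671, 0.1211]
eef_rot: [[1.0, 0.016, 0.001], [0.016, -1.0, -0.001], [0.001, 0.001, -1.0]]
force: [0.8, -0.3, 0.6]
opening: 0.085
grasp_force: 0.0
```

```bash
python3 d.py p4
```

```text
pan top [278. 202.] 0.93 [ 0.526 -0.001]
pan top [240. 198.] 0.66 [0.538 0.111]
pan scene [273. 235.] 0.76 [ 0.544 -0.003]
xf1 top [284. 200.] 0.75 [ 0.53 -0.02]
xf1 top [328. 168.] 0.69 [ 0.625 -0.147]
xf1 scene [270. 231.] 0.93 [ 0.549 -0.008]
xf1 scene [231. 186.] 0.87 [ 0.452 -0.177]
xf1 scene [199. 231.] 0.68 [ 0.624 -0.157]
lid_knob top [398. 220.] 0.76 [ 0.477 -0.358]
lid_knob top [165. 319.] 0.71 [0.188 0.319]
lid_knob top [339. 118.] 0.58 [ 0.796 -0.186]
lid_knob scene [170. 188.] 0.81 [ 0.499 -0.344]
lid_knob scene [137. 290.] 0.63 [ 0.806 -0.199]
lid_knob scene [443. 192.] 0.55 [0.191 0.314]
mat scene [176. 184.] 0.91 [ 0.456 -0.365]
spool top [229. 201.] 0.74 [0.528 0.144]
spool scene [332. 252.] 0.84 [0.532 0.143]
spool scene [169. 185.] 0.16 [ 0.506 -0.338]
10.5 [ 0.49269243 -0.16394102  0.12076159]
```

View pics/p4s.png

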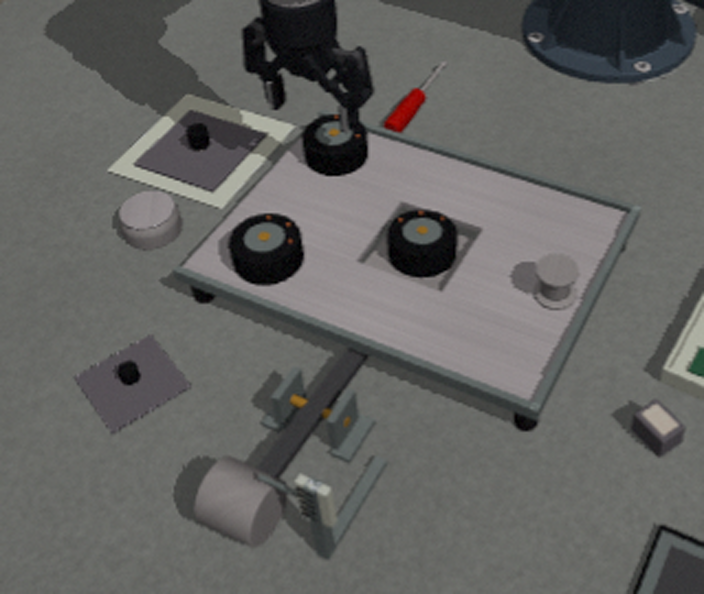

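The middle transformer (423,240) has sunk into the well with the well walls showing, so it is the full-weight one. The other two go round the well; the near one is next.

>>> {"api": "jog_arm", "payload": {"motion": "0 0 0 -0.03 -0.006 0 0.085; 0 0 0 -0.043 -0.009 -0.005 0.085; 0 0 0 -0.043 -0.009 -0.025 0.085; 0 0 0 -0.043 -0.009 -0.045 0.085; 0 0 0 -0.043 -0.009 -0.065 0.085"}}

```text
time_s: 11.0
tool_pos: [0.4496, -0.1734, 0.0554]
eef_rot: [[1.0, 0.017, 0.001], [0.017, -1.0, -0.0], [0.001, 0.0, -1.0]]
force: [0.4, 0.3, -0.5]
opening: 0.0851
grasp_force: 0.0
```

>>> {"api": "jog_arm", "payload": {"motion": "0 0 0 0 0 -0.012 0.085; 0 0 0 0 0 -0.015 0.085; 0 0 0 0 0 -0.015 0.07; 0 0 0 0 0 -0.015 0.07; 0 0 0 0 0 -0.015 0.07"}}

```text
time_s: 11.5
tool_pos: [0.4497, -0.1736, 0.0413]
eef_rot: [[1.0, 0.017, 0.001], [0.017, -1.0, -0.0], [0.001, 0.0, -1.0]]
force: [0.4, -0.4, -4.1]
opening: 0.0753
grasp_force: 30.6
```

>>> {"api": "jog_arm", "payload": {"motion": "0 0 0 -0.003 0.02 -0.001 0.07; 0 0 0 -0.007 0.05 -0.001 0.07; 0 0 0 -0.007 0.08 -0.001 0.07; 0 0 0 -0.007 0.11 -0.001 0.07; 0 0 0 -0.007 0.13 -0.001 0.07"}}

```text
time_s: 12.0
tool_pos: [0.443, -0.0424, 0.0408]
eef_rot: [[1.0, 0.017, 0.002], [0.017, -1.0, -0.001], [0.002, 0.001, -1.0]]
force: [0.9, -2.3, 0.9]
opening: 0.0754
grasp_force: 31.2
```

Gripped and sliding (light friction, about 2 N). Continuing to the left-hand deck.

>>> {"api": "jog_arm", "payload": {"motion": "0 0 0 -0.001 0.03 0 0.07; 0 0 0 -0.001 0.06 0 0.07; 0 0 0 -0.002 0.09 0 0.07; 0 0 0 -0.002 0.12 0 0.07; 0 0 0 -0.002 0.134 0 0.07"}}

```text
time_s: 12.5
tool_pos: [0.4453, 0.0422, 0.0416]
eef_rot: [[0.997, 0.073, 0.0], [0.073, -0.997, 0.033], [0.003, -0.033, -0.999]]
force: [-2.9, -10.6, 17.2]
opening: 0.0758
grasp_force: 32.6
```

>>> {"api": "jog_arm", "payload": {"motion": "0 0 0 0 0 0 0.07; 0 0 0 0 0 0 0.085; 0 0 0 0 0 0 0.085; 0 0 0 0 0 0.03 0.085; 0 0 0 0 0 0.08 0.085"}}

```text
time_s: 13.0
tool_pos: [0.4414, 0.0427, 0.1186]
eef_rot: [[0.997, 0.072, -0.01], [0.072, -0.997, 0.036], [-0.007, -0.036, -0.999]]
force: [1.7, 0.4, 0.1]
opening: 0.0849
grasp_force: 0.0
```

>>> {"api": "jog_arm", "payload": {"motion": "0 0 0 0.03 -0.04 0 0.085; 0 0 0 0.06 -0.08 0 0.085; 0 0 0 0.09 -0.12 0 0.085; 0 0 0 0.12 -0.16 0 0.085; 0 0 0 0.15 -0.2 0 0.085"}}

```text
time_s: 13.5
tool_pos: [0.5946, -0.159, 0.1199]
eef_rot: [[0.997, 0.072, -0.003], [0.072, -0.997, 0.036], [-0.001, -0.036, -0.999]]
force: [1.1, 0.3, -0.0]
opening: 0.085
grasp_force: 0.0
```

>>> {"api": "jog_arm", "payload": {"motion": "0 0 0 0.03 -0.035 0 0.085; 0 0 0 0.03 -0.035 0 0.085"}}

```text
time_s: 13.7
tool_pos: [0.6265, -0.1967, 0.1184]
eef_rot: [[0.998, 0.069, -0.002], [0.069, -0.997, 0.035], [0.0, -0.035, -0.999]]
force: [0.2, 0.0, 0.3]
opening: 0.0848
grasp_force: 0.0
```

```bash
python3 d.py p5 | grep -E "xf|spool|^[0-9]"
```

```text
xf1 top [283. 199.] 0.96 [ 0.532 -0.015]
xf1 top [329. 167.] 0.75 [ 0.628 -0.15 ]
xf1 top [262. 229.] 0.61 [0.444 0.045]
xf1 scene [271. 231.] 0.86 [ 0.551 -0.006]
xf1 scene [197. 232.] 0.84 [ 0.629 -0.16 ]
xf1 scene [316. 245.] 0.69 [0.543 0.106]
xf1 scene [306. 209.] 0.6 [0.444 0.034]
spool top [228. 203.] 0.53 [0.522 0.145]
spool scene [328. 249.] 0.78 [0.528 0.131]
14.3 [ 0.62363036 -0.19165891  0.12022285]
```

View pics/p5s.png

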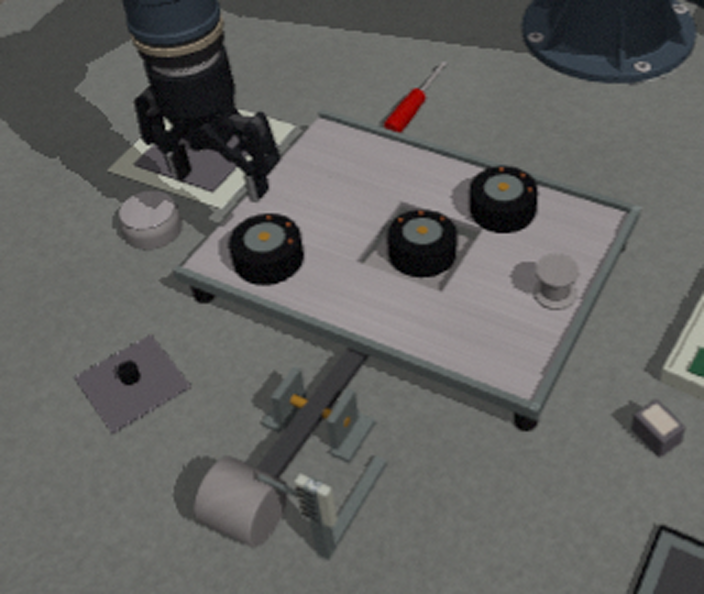

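```bash
python3 -c "
from h import *
s=sense();print(s['q'],s['eef_rot'],s['tool_pos'],s['force'])"
```

```text
[-0.31373672  0.51632666  0.12695739  1.19552814  0.03311648  2.75450715] [[ 9.97327377e-01  7.29928028e-02 -3.18658734e-03]
 [ 7.30601830e-02 -9.96683227e-01  3.58434816e-02]
 [-5.59701965e-04 -3.59804981e-02 -9.99352336e-01]] [ 0.62363036 -0.19165891  0.12022285] [-0.05653291  0.27472622  0.57716085]
```

The final joint was near its limit, so the move stopped short and the tool is slightly tilted. The near transformer is at (504,195), standing upright. I level the tool and give the wrist a half turn, which leaves the grasp the same.

>>> {"api": "jog_arm", "payload": {"motion": "-0.036 0.003 0 0 0 0.02 0.085; -0.036 0.003 0 0 0 0.03 0.085"}}

```text
time_s: 14.5
tool_pos: [0.6241, -0.1916, 0.1512]
eef_rot: [[0.997, 0.073, -0.005], [0.073, -0.997, -0.001], [-0.005, 0.0, -1.0]]
force: [0.3, 0.1, -0.5]
opening: 0.085
grasp_force: 0.0
```

>>> {"api": "jog_arm", "payload": {"motion": "0 0 0.14 0 0 0 0.085; 0 0 0.28 0 0 0 0.085; 0 0 0.42 0 0 0 0.085; 0 0 0.56 0 0 0 0.085; 0 0 0.7 0 0 0 0.085"}}

```text
time_s: 15.0
tool_pos: [0.6238, -0.192, 0.1501]
eef_rot: [[0.712, 0.702, -0.004], [0.702, -0.712, -0.004], [-0.006, -0.001, -1.0]]
force: [0.1, -0.5, 0.1]
opening: 0.0853
grasp_force: 0.0
```

>>> {"api": "jog_arm", "payload": {"motion": "0 0 0.14 0 0 0 0.085; 0 0 0.28 0 0 0 0.085; 0 0 0.42 0 0 0 0.085; 0 0 0.56 0 0 0 0.085; 0 0 0.7 0 0 0 0.085"}}

```text
time_s: 15.5
tool_pos: [0.6238, -0.192, 0.1501]
eef_rot: [[0.092, 0.996, -0.0], [0.996, -0.092, -0.006], [-0.006, 0.0, -1.0]]
force: [-0.0, -0.2, 0.7]
opening: 0.0851
grasp_force: 0.0
```

>>> {"api": "jog_arm", "payload": {"motion": "0 0 0.14 0 0 0 0.085; 0 0 0.28 0 0 0 0.085; 0 0 0.42 0 0 0 0.085; 0 0 0.56 0 0 0 0.085; 0 0 0.7 0 0 0 0.085"}}

```text
time_s: 16.0
tool_pos: [0.6238, -0.1921, 0.1501]
eef_rot: [[-0.571, 0.821, 0.004], [0.821, 0.571, -0.005], [-0.006, 0.001, -1.0]]
force: [-0.8, -0.1, 0.3]
opening: 0.0849
grasp_force: 0.0
```

>>> {"api": "jog_arm", "payload": {"motion": "0 0 0.14 0 0 0 0.085; 0 0 0.28 0 0 0 0.085; 0 0 0.42 0 0 0 0.085; 0 0 0.56 0 0 0 0.085; 0 0 0.7 0 0 0 0.085"}}

```text
time_s: 16.5
tool_pos: [0.6238, -0.1921, 0.1501]
eef_rot: [[-0.966, 0.26, 0.007], [0.26, 0.966, -0.001], [-0.007, 0.0, -1.0]]
force: [0.8, -1.0, 0.7]
opening: 0.085
grasp_force: 0.0
```

>>> {"api": "jog_arm", "payload": {"motion": "0 0 0.14 0 0 0 0.085; 0 0 0.286 0 0 0 0.085; 0 0 0.286 0 0 0 0.085; 0 0 0.286 0 0 0 0.085"}}

```text
time_s: 16.9
tool_pos: [0.6237, -0.1921, 0.15]
eef_rot: [[-1.0, -0.012, 0.007], [-0.012, 1.0, 0.0], [-0.007, -0.0, -1.0]]
force: [0.1, 0.4, 0.3]
opening: 0.085
grasp_force: 0.0
```

```bash
python3 -c "
from h import *
s=sense();print(s['time_s'],s['q'],s['eef_rot'],s['tool_pos'],s['force'])"
```

```text
16.9 [-0.29978252  0.48543322  0.15269819  1.23142923  0.0020624  -0.31224985] [[-9.99898081e-01 -1.24735860e-02  6.94526674e-03]
 [-1.24738041e-02  9.99922199e-01  1.19029112e-05]
 [-6.94487487e-03 -7.47321990e-05 -9.99975881e-01]] [ 0.62374704 -0.19213667  0.15000104] [0.05607705 0.44213828 0.29277083]
```

>>> {"api": "jog_arm", "payload": {"motion": "0 0.007 0 0.002 0.0436 0 0.085; 0 0.007 0 0.002 0.0436 -0.04 0.085; 0 0.007 0 0.002 0.0436 -0.06 0.085; 0 0.007 0 0.002 0.0436 -0.08 0.085; 0 0.007 0 0.002 0.0436 -0.094 0.085"}}

```text
time_s: 17.4
tool_pos: [0.6251, -0.1481, 0.0544]
eef_rot: [[-1.0, -0.013, -0.002], [-0.013, 1.0, 0.0], [0.002, 0.0, -1.0]]
force: [0.2, 0.5, 0.4]
opening: 0.0852
grasp_force: 0.0
```

>>> {"api": "jog_arm", "payload": {"motion": "0 0 0 0 0 -0.01 0.085; 0 0 0 0 0 -0.015 0.085; 0 0 0 0 0 -0.015 0.07; 0 0 0 0 0 -0.015 0.07; 0 0 0 0 0 -0.015 0.07"}}

```text
time_s: 17.9
tool_pos: [0.6258, -0.1485, 0.0412]
eef_rot: [[-1.0, -0.016, -0.0], [-0.016, 1.0, -0.0], [0.0, -0.0, -1.0]]
force: [0.3, -0.0, -2.8]
opening: 0.0753
grasp_force: 30.8
```

>>> {"api": "jog_arm", "payload": {"motion": "0 0 0 -0.002 0.02 -0.001 0.07; 0 0 0 -0.004 0.05 -0.001 0.07; 0 0 0 -0.005 0.08 -0.001 0.07; 0 0 0 -0.005 0.11 -0.001 0.07; 0 0 0 -0.005 0.13 -0.001 0.07"}}

```text
time_s: 18.4
tool_pos: [0.6207, -0.0162, 0.0405]
eef_rot: [[-1.0, -0.018, 0.001], [-0.018, 1.0, -0.0], [-0.001, -0.0, -1.0]]
force: [-0.0, -0.8, -1.2]
opening: 0.0753
grasp_force: 31.2
```

>>> {"api": "jog_arm", "payload": {"motion": "0 0 0 -0.001 0.03 0 0.07; 0 0 0 -0.001 0.06 0 0.07; 0 0 0 -0.002 0.09 0 0.07; 0 0 0 -0.002 0.109 0 0.07; 0 0 0 -0.002 0.109 0 0.07"}}

```text
time_s: 18.9
tool_pos: [0.6187, 0.0939, 0.0405]
eef_rot: [[-1.0, -0.02, 0.001], [-0.02, 1.0, 0.001], [-0.001, 0.001, -1.0]]
force: [-0.4, 2.6, 1.8]
opening: 0.0752
grasp_force: 31.3
```

>>> {"api": "jog_arm", "payload": {"motion": "0 0 0 0 0 0 0.085; 0 0 0 0 0 0 0.085; 0 0 0 0 0 0 0.085; 0 0 0 0 0 0.03 0.085; 0 0 0 0 0 0.08 0.085"}}

```text
time_s: 19.4
tool_pos: [0.6165, 0.0892, 0.1176]
eef_rot: [[-1.0, -0.015, -0.007], [-0.015, 1.0, -0.001], [0.007, -0.001, -1.0]]
force: [0.6, 0.3, 0.2]
opening: 0.0851
grasp_force: 0.0
```

>>> {"api": "jog_arm", "payload": {"motion": "0 0 0 -0.045 -0.012 0 0.085; 0 0 0 -0.09 -0.025 0 0.085; 0 0 0 -0.135 -0.038 0 0.085; 0 0 0 -0.174 -0.05 0 0.085; 0 0 0 -0.174 -0.05 0 0.085"}}

```text
time_s: 19.9
tool_pos: [0.439, 0.0387, 0.1197]
eef_rot: [[-1.0, -0.015, -0.004], [-0.015, 1.0, -0.001], [0.004, -0.001, -1.0]]
force: [1.0, 1.2, -0.4]
opening: 0.0849
grasp_force: 0.0
```

```bash
cat > e.py <<'E'
from h import *
im=get_image("top")
for r in trace("top","xf1")[:4]:
    c=np.vstack([x for x in cv2.findContours(r["pixels"].astype(np.uint8),0,1)[0]]).reshape(-1,2)
    w=np.array([atz(im,p,.079)[:2] for p in c.astype(float)]);print(w.min(0).round(3),w.max(0).round(3),r["conf"])
for r in place_of("top","xf1")[:4]: print(atz(im,np.array(r["xy"])*S,.062).round(3))
s=sense();print(s["time_s"],s["tool_pos"],s["eef_rot"])
E
python3 e.py
```

```text
[ 0.488 -0.05 ] [ 0.561 -0.018] 0.58
[0.631 0.063] [0.656 0.124] 0.53
[0.621 0.096 0.062]
[ 0.528 -0.017  0.062]
20.05 [0.44569635 0.04012525 0.12045585] [[-9.99876529e-01 -1.56294577e-02  1.62679510e-03]
 [-1.56297382e-02  9.99877835e-01 -1.59841175e-04]
 [-1.62409814e-03 -1.85247821e-04 -9.99998664e-01]]
```

>>> {"api": "jog_arm", "payload": {"motion": "0 0 0 -0.001 0.002 -0.02 0.085; 0 0 0 -0.001 0.002 -0.04 0.085; 0 0 0 -0.001 0.002 -0.055 0.085; 0 0 0 -0.001 0.002 -0.065 0.085; 0 0 0 -0.001 0.002 -0.065 0.085"}}

```text
time_s: 20.55
tool_pos: [0.4438, 0.0425, 0.0537]
eef_rot: [[-1.0, -0.017, -0.002], [-0.017, 1.0, -0.0], [0.002, -0.0, -1.0]]
force: [-0.6, 0.2, 0.7]
opening: 0.0849
grasp_force: 0.0
```

>>> {"api": "jog_arm", "payload": {"motion": "0 0 0 0 0 -0.01 0.085; 0 0 0 0 0 -0.014 0.085; 0 0 0 0 0 -0.014 0.07; 0 0 0 0 0 -0.014 0.07; 0 0 0 0 0 -0.014 0.07"}}

```text
time_s: 21.05
tool_pos: [0.4436, 0.0425, 0.0409]
eef_rot: [[-1.0, -0.017, -0.0], [-0.017, 1.0, -0.0], [0.0, -0.0, -1.0]]
force: [-0.4, 1.0, -3.6]
opening: 0.0756
grasp_force: 30.6
```

>>> {"api": "jog_arm", "payload": {"motion": "0 0 0 0 0.02 -0.001 0.07; 0 0 0 -0.001 0.04 -0.001 0.07; 0 0 0 -0.001 0.051 -0.001 0.07; 0 0 0 -0.001 0.051 -0.001 0.07"}}

```text
time_s: 21.45
tool_pos: [0.4435, 0.0951, 0.0407]
eef_rot: [[-1.0, -0.018, 0.002], [-0.018, 1.0, 0.001], [-0.002, 0.001, -1.0]]
force: [-1.6, 3.7, 6.2]
opening: 0.0754
grasp_force: 31.6
```

>>> {"api": "jog_arm", "payload": {"motion": "0 0 0 0 0 0 0.085; 0 0 0 0 0 0 0.085; 0 0 0 0 0 0 0.085; 0 0 0 0 0 0.03 0.085; 0 0 0 0 0 0.08 0.085"}}

```text
time_s: 21.95
tool_pos: [0.4405, 0.0927, 0.1184]
eef_rot: [[-1.0, -0.016, -0.007], [-0.016, 1.0, -0.002], [0.007, -0.002, -1.0]]
force: [1.4, 0.1, -0.2]
opening: 0.0848
grasp_force: 0.0
```

>>> {"api": "jog_arm", "payload": {"motion": "0 0 0 -0.03 -0.02 0.03 0.085; 0 0 0 -0.06 -0.04 0.06 0.085; 0 0 0 -0.09 -0.06 0.09 0.085; 0 0 0 -0.12 -0.08 0.11 0.085; 0 0 0 -0.12 -0.11 0.11 0.085"}}

```text
time_s: 22.45
tool_pos: [0.3206, -0.0167, 0.2323]
eef_rot: [[-1.0, -0.018, 0.003], [-0.018, 1.0, -0.0], [-0.003, -0.0, -1.0]]
force: [1.5, 0.6, -1.0]
opening: 0.0852
grasp_force: 0.0
```

```bash
python3 d.py p6; python3 e.py
```

```text
pan top [396. 220.] 0.75 [ 0.475 -0.347]
pan top [282. 201.] 0.74 [ 0.529 -0.012]
pan top [241. 197.] 0.74 [0.54  0.109]
pan top [158. 216.] 0.57 [0.481 0.349]
pan scene [275. 236.] 0.76 [0.545 0.001]
xf1 top [244. 230.] 0.85 [0.44  0.096]
xf1 top [247. 169.] 0.77 [0.622 0.089]
xf1 top [285. 198.] 0.58 [ 0.534 -0.022]
xf1 scene [274. 230.] 0.79 [ 0.543 -0.003]
xf1 scene [328. 216.] 0.59 [0.445 0.092]
xf1 scene [294. 266.] 0.58 [0.621 0.089]
lid_knob top [398. 222.] 0.97 [ 0.472 -0.358]
lid_knob top [345. 117.] 0.64 [ 0.799 -0.205]
lid_knob top [168. 319.] 0.62 [0.187 0.311]
lid_knob scene [169. 184.] 0.79 [ 0.487 -0.359]
lid_knob scene [444. 192.] 0.79 [0.19  0.316]
lid_knob scene [139. 291.] 0.71 [ 0.806 -0.193]
mat scene [174. 183.] 0.87 [ 0.457 -0.371]
spool top [229. 199.] 0.55 [0.534 0.142]
spool top [283. 201.] 0.4 [ 0.53  -0.015]
spool scene [332. 254.] 0.66 [0.538 0.145]
23.05 [ 0.32270944 -0.01606274  0.22961216]
[ 0.485 -0.05 ] [0.561 0.024] 0.91
[0.411 0.069] [0.479 0.131] 0.86
[0.575 0.057] [0.655 0.13 ] 0.65
[ 0.377 -0.227] [0.891 0.184] 0.53
[ 0.534 -0.013  0.062]
[0.435 0.088 0.062]
[0.627 0.095 0.062]
23.2 [ 0.32267491 -0.01629386  0.22975059] [[-9.99848898e-01 -1.73678368e-02 -7.34962984e-04]
 [-1.73675930e-02  9.99849115e-01 -3.36768802e-04]
 [ 7.40701034e-04 -3.23953377e-04 -9.99999673e-01]]
```

View pics/p6s.png

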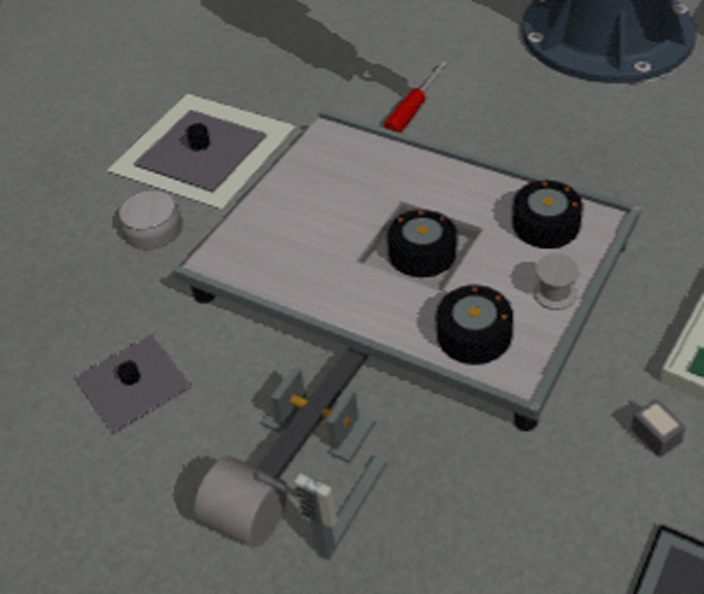

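The full-weight transformer is sunk in the well at (423,240). The two underweight ones are on the left deck at (547,212) and (475,322), the lid is on the mat, and the spool, tin and relay are in place.

```bash
python3 -c "
from workcell import *
print(close_job())"
```

```text
the job is handed in; nothing more can be done
None
```

The job is handed in, with no verdict returned; in the last picture the lid lay flat on the mat, the full-weight transformer was sunk on the pan, both underweight ones stood on the left-hand deck, and the spool, tin and relay looked undisturbed (the middle transformer's full 6.9 N weight was on the gripper as it crossed onto the pan, so it was carried just clear of the deck, not slid).

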